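Refit the hob's control knob and hold it pressed in

TASK

The gas hob for the wax pot has lost one control knob, which lies on the wooden board. Turn the knob so that the flat in its bore matches the flat of the bare D-shaped spindle behind the guard rail, push it fully home, then press it all the way in against the spring, as one does to light the burner, and finish with the robot still holding it pressed in. Leave the fitted knob unpressed, and the jar, bowl and brush where they are.

Things in the scene. Friction and masses are not known exactly. Their poses are not given: they have to be found in the camera images.
- knob: Loose control knob: black, round, 40 mm diameter, 30 mm high, 80 g, white pointer line on top; lies bore down on the board. Origin: centre of its underside; z up; x along the pointer from centre to rim. Blind D-bore in the underside: 16 mm deep, 13.4 mm diameter, its flat wall 2.2 mm from the axis on the +x (pointer) side. Can be gripped across any diameter.
- knob_pointer (a point): Outer end of the pointer line on top of the loose knob: 18 mm from the axis along the knob's +x, 30 mm above its underside; axes as the knob.
- spindle_tip (a point): Tip, on the axis, of the bare brass D-spindle: 12 mm diameter, flat 1.5 mm from the axis, last 2.5 mm chamfered; 25 mm above the hob's top when not pressed. z up; x points out of the flat: the knob goes on only with its x (pointer) the same way, within 0.1 rad (0.7 mm clearance). It does not turn. With the knob fully home, the knob's underside is 16 mm below this point.
- spindle (a joint): How far the bare spindle (with spindle_tip) is pressed straight down, m: 0 at rest, 0.006 at its stop. Spring: 5 N to start, 11 N at the stop; it springs back when let go. With the knob home its underside is 9 mm above the hob's top at rest, 3 mm pressed in.
- hob: Two-burner steel gas hob, fixed: 520 mm deep (x), 300 wide (y), top face 80 mm above the bench. Origin under its centre; x from control side to back. Controls at x = -180 mm, y = -60 and +60: one a bare spindle, the other a fitted knob. Guard rail along y at x = -247 mm, 38 mm above the top face. Front pan support: from x = -89 mm, 40 mm high. A wax pot is fixed on the rear one.
- fitted_knob (a joint): How far the other control's fitted knob is pressed in, m: 0 at rest, spring-loaded likewise; leave it at 0.
- fitted_knob_top (a point): Centre of the top of the fitted knob (same shape as the loose one), 39 mm above the hob's top face.
- board: Flat wooden work board, 220 mm (x) by 190 mm (y), 18 mm thick, that the loose knob lies on; does not move. Origin: under its centre.
- clay_jar: Bystander: lidded terracotta jar, 94 mm diameter, 180 mm high, on the bench behind the board. Origin: centre of its underside.
- slip_bowl: Bystander: terracotta bowl, 110 mm diameter, 50 mm high, on the bench. Origin: centre of its underside.
- glaze_brush: Bystander: brush 190 mm long lying on the bench to the right of the board. Origin: under its middle, x along it.
Mind the look-alikes: they are no part of the job. Leave any purple or red look-alike of the knob alone.

How it is judged:
By the outcome, as a careful person would: the job done as asked, in the order asked, and still so for the second after the job is handed in, while the arm keeps its last pose, push and grip.
It also fails if it takes over 58 s, if anything falls off the work surface, if the arm or the gripper's body presses on something with over 40 N, if the wrist force passes 120 N, or if a joint passes its speed limit or range.

ROBOT

A 6-joint arm with a two-finger parallel gripper is mounted at the origin on the work surface. World frame = base frame: x ahead of the robot, y to its left, z up, the work surface at z = 0. Lengths are in mm, angles in rad, forces in N, time in s.
With the tool pointing down it reaches from about 350 to 975 mm from the base axis. Payload 7.1 kg.
Tool frame: the origin (TCP) lies at the very end of the fingers, on their centre line; the grasp point (between the pads) lies 19 mm behind it; x points along the fingers, y is the direction in which the jaws open and shut, and the axes are right-handed (so a half turn about x gives the same grasp; the last joint's range is limited). The gripper opens to 88 mm and grips with 3 to 60 N. Pads are 20 mm wide; open, the fingers measure 115 mm over their backs; the gripper's body (75 mm by 178 mm) begins 61 mm behind the grasp point.
Start: joints at [-1.168, 0.423, 1.63, -0, 1.089, -0.019], TCP at [255.892, -570.196, 222.675] pointing down, gripper open.
Joint ranges: [-3, 3], [-0.9, 2.11], [0.09, 2.58], [-1.31, 4.45], [0.11, 2.69], [-2.54, 2.54]. Speed limits (rad/s): [2.39, 2.39, 3.01, 3.14, 3.14, 3.14].

INTERFACE

Orientations are given as a rotation vector (axis times angle).
In Python, from workcell import ctrl gives the robot as it stands. The module is installed in compiled form; this text tells all that it offers.
- The arm moves only by the tool carry_out, never from a script. Its argument "commands" is a list of rows, each a list of 6 numbers: the shift along the tool's x, y, z in m, then the turn, a rotation vector about the tool's x, y, z in degrees. In form: [[tx, ty, tz, rx, ry, rz], ...]. A call has 1 to 8 rows; each row shifts and turns the pose as measured when the row begins, along the tool's axes as they then stand; what a row does not reach is not made up. A row lasts 1/8 s, in which the tool goes at most 62.5 mm and 10.7 degrees, less where a joint would pass 70% of its speed; a pose out of reach is approached as far as the arm can. A call with a gripper value outside its range is refused whole. "grip" is the closure, from 0 (fully open) to 1 (shut), set as the call begins (left out, the last holds). The fingers move at their own pace and stop on an object; the grip force is fixed at half the most. Time passes only in rows, so rows that do not move let the fingers close. It gives the time, the measured TCP pose, the force and the opening at its end, in the units of the state.
- ctrl.get_obs(): the state, without advancing time (a new reading comes with each control period).
- ctrl.get_image(name): name is "scene" or "top"; returns a dict with "pixels" (400x640x3 uint8, blue, green, red), "intrinsics" (3x3 intrinsics, pixels), "rvec" (rotation vector, rad) and "tvec" (3), from world to camera coordinates, as OpenCV has them. Camera axes: x right, y down, z forward; pixel columns grow to the right and rows downward; lengths in mm; the calibration is good to about 2 mm. A picture is of the moment at which its call begins. There is no depth.
- ctrl.close_job(): hands the job in, once; it reports no verdict.
The state is a dict: "t": time; "qpos": joint angles; "qvel": joint speeds; "joint_torque": joint torques, N m; "ee_pos": TCP position; "orientation": TCP orientation; "ft_force": force on the tool from outside, world axes, zero at the start; "moment": the same for the moment, N m; "width": finger opening in mm.
Only numpy, scipy, OpenCV 4.12 (cv2) and the standard library are available. Lean on these libraries where they do the work, as an engineer would, in place of code of your own. Each camera call takes 0.05 s, during which the arm holds its last target. There are 200 camera calls.

## Working session

There is one attempt and no reset: what is moved stays moved. The work goes in short steps, Python scripts to look and compute and a tool call to move; the robot and the scene stay as the last step left them, time stands still between calls to the robot, and variables do not carry over. Pictures are saved under pics/ and viewed, about 8 in all and at most 12, crops included, and the job is handed in when it is done.

Besides the shell and the picture viewer there is one more tool, called after "Emit:" by a JSON object that holds its "method" and its "body", one argument or row to a line. carry_out: Moves the arm, as the interface text tells. Its arguments: {"type":"object","properties":{"commands":{"type":"array"},"grip":{"type":"number"}},"required":["commands"]}

```bash
mkdir -p pics; cat > h.py <<'E'
import numpy as np, cv2
from workcell import ctrl
def cam(n):
    d=ctrl.get_image(n); d['pixels']=np.array(d['pixels'],np.uint8); return d
def ray(d,u,v,z):
    K=np.array(d['intrinsics'],float);R=cv2.Rodrigues(np.array(d['rvec'],float))[0];t=np.array(d['tvec'],float).ravel()
    c=-R.T@t; r=R.T@np.linalg.inv(K)@[u,v,1]; return c+r*(z-c[2])/r[2]
def proj(d,P):
    return cv2.projectPoints(np.array(P,float).reshape(-1,1,3),np.array(d['rvec'],float),np.array(d['tvec'],float),np.array(d['intrinsics'],float),None)[0].reshape(-1,2)
E
python3 - <<'E'
from h import *
for n in('scene','top'):
    d=cam(n);cv2.imwrite(f'pics/{n}0.png',d['pixels']);
    R=cv2.Rodrigues(np.array(d['rvec'],float))[0];print(n,-R.T@np.array(d['tvec']).ravel(),np.array(d['intrinsics']).tolist())
print(ctrl.get_obs())
E
```

```text
scene [1033.87996951 -719.41360157  848.33767891] [[449.9591098580399, 0.0, 320.63348319503854], [0.0, 449.9591098580399, 207.18532379693926], [0.0, 0.0, 1.0]]
top [ 425.55578548 -113.18786769  872.38213763] [[362.82239354579633, 0.0, 318.6345213150229], [0.0, 362.82239354579633, 194.18507655532525], [0.0, 0.0, 1.0]]
{'t': 0.1, 'qpos': array([-1.16801829e+00,  4.23748193e-01,  1.63063286e+00, -2.47184735e-07,
        1.08862436e+00, -1.89900565e-02]), 'qvel': array([ 0.00046054, -0.00214128, -0.00165032, -0.00122597, -0.0003929 ,
       -0.00181793]), 'joint_torque': array([-2.91846491e-04, -5.45615888e+01, -2.74325573e+01,  6.45791972e-02,
        1.87758211e-02, -1.56798188e-05]), 'ee_pos': array([ 255.68243601, -569.73364456,  221.98200001]), 'orientation': array([ 1.98896238,  0.42724027, -1.98951094]), 'ft_force': array([ 0.47850601, -0.77675621, -0.90581581]), 'moment': array([ 0.00696045,  0.02614693, -0.00873638]), 'width': 87.54147685989318}
```

View pics/scene0.png

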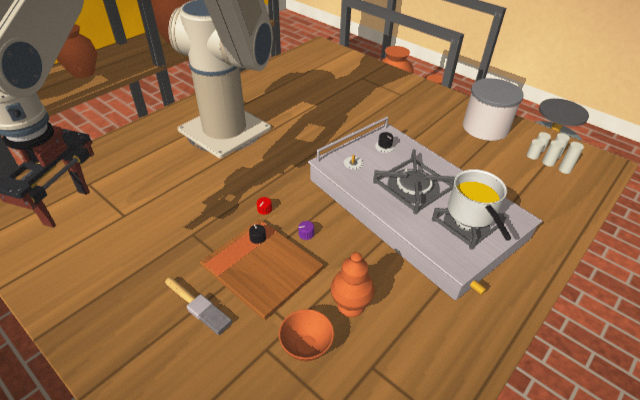

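View pics/top0.png

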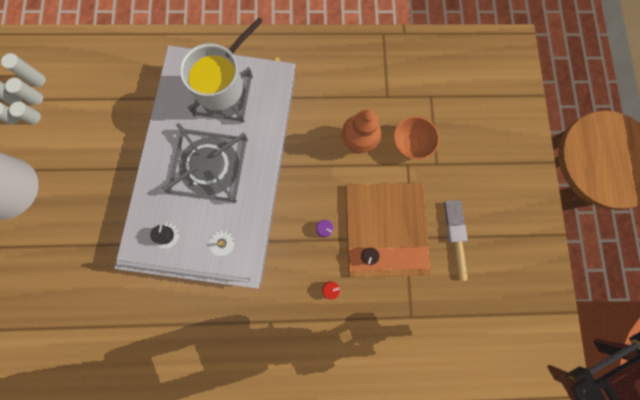

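The black knob on the board is at top (370,257). The red one at (331,290) and the purple one at (324,228) lie on the bench and are decoys. The bare spindle is at (221,243) and the fitted knob at (162,235). I'll enlarge the knob and spindle next.

```bash
python3 - <<'E'
from h import *
def crop(p,cu,cv,w=20):
    return cv2.resize(p[cv-w:cv+w,cu-w:cu+w],(390,390),interpolation=cv2.INTER_CUBIC)
t=cv2.imread('pics/top0.png');s=cv2.imread('pics/scene0.png')
im=np.hstack([crop(t,370,257),crop(t,221,243)])
cv2.imwrite('pics/c1.png',im)
im=np.hstack([crop(s,258,233),crop(s,353,160)])
cv2.imwrite('pics/c2.png',im)
d=cam('top')
print('knob',ray(d,370,257,48),'spindle',ray(d,221,243,105),'fitted',ray(d,162,235,119))
for n,p in dict(bl=(118,268),br=(260,286),tr=(295,63),tl=(168,46)).items(): print(n,ray(d,*p,80))
E
```

```text
knob [ 437.47227574 -255.88246184   48.        ] spindle [472.68137918  64.30554468 105.        ] fitted [490.71532211 180.99105114 119.        ]
bl [426.73852523 283.66862812  80.        ]
br [382.21237563 -13.93225674  80.        ]
tr [896.96180706 -93.7887303   80.        ]
tl [942.67489306 207.38290828  80.        ]
```

View pics/c1.png

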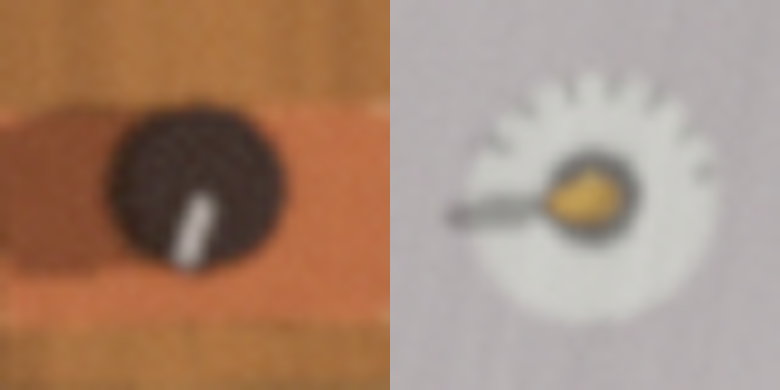

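View pics/c2.png

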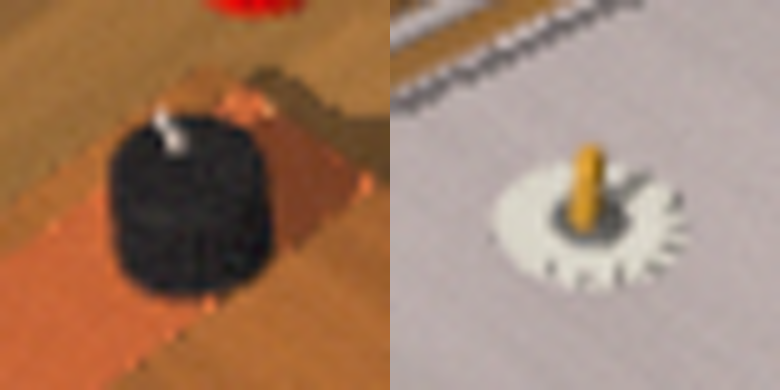

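```bash
cat > fit.py <<'E'
from h import *
from scipy.optimize import minimize
S=8
def avg(n,k=4):
    L=[cam(n) for _ in range(k)];d=L[0];d['noise']=np.std([x['pixels'].astype(float) for x in L],0).mean();d['f']=np.mean([x['pixels'].astype(float) for x in L],0);return d
def mask(d,poly,box):
    u0,v0,w=box;p=(proj(d,poly)-[u0-.5,v0-.5])*S-.5
    m=np.zeros((w*S,w*S),np.uint8);cv2.fillPoly(m,[np.round(p*16).astype(np.int32)],1,shift=4)
    return m.astype(bool)
def down(m): 
    w=m.shape[0]//S;return m.astype(float).reshape(w,S,w,S).mean((1,3))
def dpoly(x,y,z,phi,r,f,n=40):
    a0=np.arccos(f/r);a=np.linspace(a0,2*np.pi-a0,n)+phi
    return np.c_[x+r*np.cos(a),y+r*np.sin(a),np.full(n,z)]
E
cat > spin.py <<'E'
from fit import *
D={n:avg(n) for n in('top','scene')};print({n:D[n]['noise'] for n in D})
import pickle;pickle.dump(D,open('D.pkl','wb'))
B={'top':(211,233,20),'scene':(343,148,22)}
I={}
for n,(u,v,w) in B.items():
    c=D[n]['f'][v:v+w,u:u+w];b=c[...,2]-c[...,0];I[n]=b-np.median(b)
    print(n);print(np.round(I[n][4:17,4:17]).astype(int))
def model(n,x,y,phi,zb=81,ch=1.2):
    d=D[n];box=B[n];R=cv2.Rodrigues(np.array(d['rvec'],float))[0];C=-R.T@np.array(d['tvec'],float).ravel()
    lo=dpoly(x,y,zb,phi,6,1.5);mi=dpoly(x,y,102.5,phi,6,1.5);hi=dpoly(x,y,105,phi,6-ch,1.5)
    faces={'top':mask(d,hi,box)};cur=[];N=len(lo)
    z=np.zeros((box[2]*S,)*2);out=dict(top=faces['top'].astype(float),flat=z.copy(),c=z.copy(),cx=z.copy(),cy=z.copy())
    for a,b in((lo,mi),(mi,hi)):
        for i in range(N):
            j=(i+1)%N;q=np.array([a[i],a[j],b[j],b[i]]);nn=np.cross(q[1]-q[0],q[3]-q[0])
            if nn@(C-q.mean(0))<=0: continue
            nn/=np.linalg.norm(nn);m=mask(d,q,box)&~faces['top']
            if i==N-1: out['flat'][m]=1;
            else: out['flat'][m]=0
            out['c'][m]=float(i!=N-1);out['cx'][m]=nn[0]*(i!=N-1);out['cy'][m]=nn[1]*(i!=N-1)
    return np.stack([down(out[k]).ravel() for k in out],1)
def cost(p,phi,full=False):
    e=0;r=[]
    for k,n in enumerate(B):
        A=model(n,p[2*k],p[2*k+1],phi);y=cv2.GaussianBlur(I[n],(0,0),.01).ravel() 
        reg=np.diag([3.,3,3,8,8]);reg=1.0*np.eye(5)*.3
        sil=A[:,:3].sum(1,keepdims=True)
        s=max(0,(sil[:,0]@y)/(sil[:,0]@sil[:,0]))
        A2=np.vstack([A,reg]);y2=np.r_[y-s*sil[:,0],np.zeros(5)]
        c=np.linalg.lstsq(A2,y2,rcond=None)[0];res=y2-A2@c
        e1=(res**2).sum()/(y**2).sum();r.append(e1);e+=e1
    e+=((p[0]-p[2])**2+(p[1]-p[3])**2)/3**2*.02
    return (e,r) if full else e
res=[]
for deg in range(0,360,15):
    o=minimize(cost,[473,64]*2,args=(np.radians(deg),),method='Nelder-Mead',options=dict(maxiter=90,initial_simplex=np.array([[473,64,473,64]]*5)+np.vstack([np.zeros(4),2*np.eye(4)])))
    res.append((o.fun,deg,o.x.round(1),np.round(cost(o.x,np.radians(deg),True)[1],3)))
    print(deg,round(o.fun,4),o.x.round(1),res[-1][3],flush=True)
E
time python3 spin.py
```

```text
{'top': np.float64(1.1012628131531486), 'scene': np.float64(1.4136838344213078)}
top
[[  0   0   0   0   0   0   0   0   0   0   0   0   0]
 [  0   0   0   0   0   0   0  -1   0   0   0   0   0]
 [  0   0   0   0  -1   1   3   2   0  -2   0   0   0]
 [  0   0  -2   1   4  16  27  21  10   2   0   0   0]
 [  0   1   4  16  33  51  65  58  40  17   2   0  -1]
 [  0   5  23  56  74  88  92  86  72  35   7   0   0]
 [  1  11  51  86  98 100 100  92  75  42  10   0   0]
 [  0   8  44  80  90  92  88  79  62  28   6   0   1]
 [  0   1  12  36  55  59  57  51  32  11   0   0   0]
 [  0   0   1   4  11  16  18  14   6   2   0   0   0]
 [  0   0  -1   0   0   1   1   1   0   0   0   0   0]
 [  0   0   0   0   0   1   0   0   0   0   0   0   0]
 [  0   0   0   0   0   0   0   0   0   0   0   0   0]]
scene
[[ -2  -1  -1  -1   0   1   0  -2  -1   0   2   1   0]
 [  0  -1   0   0   1  -1   0   0  -1  -2   0   0   0]
 [ -1  -2   0  -1   0  15  28  15   2   0  -1   0   0]
 [ -1   0   0   0   5  72 134  64   8   0   0  -1   0]
 [  0   0   0   1  24 124 150  82  11   3   1  -1  -2]
 [  0   2   2  -1 
[... 980 characters left out ...]
0.1854 [470.8  67.3 469.3  67.9] [0.103 0.076]
180 0.1294 [471.3  67.3 470.2  68.4] [0.066 0.058]
195 0.1371 [471.5  67.  469.9  66.4] [0.065 0.065]
210 0.1354 [471.8  66.8 468.8  66.2] [0.069 0.047]
225 0.1504 [472.4  66.8 470.   65.1] [0.076 0.055]
240 0.151 [472.7  66.3 471.2  65. ] [0.089 0.053]
255 0.1584 [472.9  66.2 472.5  65. ] [0.098 0.057]
270 0.2053 [472.7  65.6 472.1  65.2] [0.105 0.099]
285 0.2767 [472.9  65.5 472.7  64.7] [0.107 0.168]
300 0.3005 [473.4  65.6 472.9  64.8] [0.125 0.173]
315 0.3249 [473.8  65.9 472.2  64.5] [0.137 0.177]
330 0.3264 [474.   65.5 471.6  64.4] [0.163 0.148]
345 0.3119 [474.4  65.2 471.5  64. ] [0.186 0.105]
real	1m40.001s
user	1m34.128s
sys	0m0.285s
```

```bash
cat > spin2.py <<'E'
from fit import *
import pickle;D=pickle.load(open('D.pkl','rb'))
# plate centre, via brightness and hull
P={}
for n,(u,v) in dict(top=(221,244),scene=(353,162)).items():
    w=20;c=D[n]['f'][v-w:v+w,u-w:u+w]; 
    g=cv2.resize(c,None,fx=8,fy=8,interpolation=cv2.INTER_CUBIC)
    # plate is slightly green/yellow vs. steel
    s=(g[...,1]-(g[...,2]+g[...,0])/2)
    br=g.min(2); bg=np.median(c[:6].reshape(-1,3),0);pl=np.percentile(br,97);print(n,'bg',bg,'plate',pl)
    m=(br>(pl+bg.min())/2).astype(np.uint8)
    k,l,st,ce=cv2.connectedComponentsWithStats(m);i=1+np.argmax(st[1:,4])
    h=cv2.convexHull(np.argwhere(l==i)[:,::-1].astype(np.int32))
    e=cv2.fitEllipse(h[:,0].astype(np.float32));uv=(np.array(e[0])+.5)/8-.5+[u-w,v-w]
    P[n]=ray(D[n],*uv,80);print(n,uv,np.array(e[1])/8,P[n])
B={'top':(213,235,16),'scene':(345,150,18)}
I={}
for n,(u,v,w) in B.items():
    c=D[n]['f'][v:v+w,u:u+w];b=c[...,2]-c[...,0];I[n]=b-np.median(b)
def model(n,x,y,phi,sig,zb,ch=1.2):
    d=D[n];box=B[n];R=cv2.Rodrigues(np.array(d['rvec'],float))[0];C=-R.T@np.array(d['tvec'],float).ravel()
    N=24
    L=[dpoly(x,y,z,phi,r,1.5,N) for z,r in((zb,6),(102.5,6),(105,6-ch))]
    top=mask(d,L[2],box);z0=np.zeros((box[2]*S,)*2);out=[top.astype(float)]+[z0.copy() for _ in range(4)]
    for a,b in((L[0],L[1]),(L[1],L[2])):
        for i in range(N):
            j=(i+1)%N;q=np.array([a[i],a[j],b[j],b[i]]);nn=np.cross(q[1]-q[0],q[3]-q[0])
            if nn@(C-q.mean(0))<=0: continue
            nn/=np.linalg.norm(nn);m=mask(d,q,box)&~top;f=float(i==N-1)
            for o,val in zip(out[1:],(f,1-f,nn[0]*(1-f),nn[1]*(1-f))): o[m]=val
    return np.stack([down(cv2.GaussianBlur(o,(0,0),sig*S)).ravel() for o in out],1)
def cost(p,phi,full=False):
    r=[];C=[]
    for k,n in enumerate(B):
        A=model(n,p[2*k],p[2*k+1],phi,.75 if n=='top' else .6,82);y=I[n].ravel()
        sil=A[:,:3].sum(1);s=(sil@y)/(sil@sil)
        A2=np.vstack([A,.5*np.eye(5)]);y2=np.r_[y-s*sil,np.zeros(5)]
        c=np.linalg.lstsq(A2,y2,rcond=None)[0];res=y2-A2@c
        r.append((res**2).sum()/(y**2).sum());C.append(np.round(c+s*np.r_[1,1,1,0,0]))
    e=sum(r)+.01*sum(((p[2*k:2*k+2]-P[n][:2])**2).sum() for k,n in enumerate(B))/1.5**2
    return (e,r,C) if full else e
x0=np.r_[P['top'][:2],P['scene'][:2]]
for deg in range(0,360,15):
    a=np.radians(deg)
    o=minimize(cost,x0,args=(a,),method='Nelder-Mead',options=dict(maxiter=60,initial_simplex=x0+np.vstack([np.zeros(4),1.5*np.eye(4)])))
    e,r,C=cost(o.x,a,True);print(deg,round(e,4),o.x.round(1),np.round(r,3),C if e<.08 else '',flush=True)
E
time timeout 300 python3 spin2.py
```

```text
top bg [175.5  174.25 180.25] plate 198.76568644162268
top [221.34280014 243.0345192 ] [24.69031334 25.88724709] [474.12662091  69.35499603  80.        ]
scene bg [164.875 167.    179.75 ] plate 199.2759379499685
scene [352.87387276 162.42683601] [13.43433189 19.37353516] [471.80664335  67.29595152  80.        ]
0 0.1314 [474.9  68.5 473.2  68.4] [0.043 0.069] 
15 0.0661 [474.7  68.5 472.6  68.1] [0.015 0.041] [array([100.,  89.,  81.,   3.,  -2.]), array([107.,  31., 150.,  17., -24.])]
30 0.049 [474.1  68.9 472.1  67.6] [0.011 0.037] [array([103.,  86.,  62.,  12., -22.]), array([124.,  70., 132.,  21.,  -7.])]
45 0.0734 [474.1  69.1 472.4  67.8] [0.018 0.052] [array([ 99.,  84.,  54.,  -1., -30.]), array([119., 122., 102., -68., -47.])]
60 0.0948 [473.8  69.3 472.7  67.9] [0.035 0.054] 
75 0.1122 [473.7  69.7 472.6  68. ] [0.054 0.052] 
90 0.1279 [473.4  69.5 472.5  68.2] [0.069 0.05 ] 
105 0.144 [472.6  69.6 472.6  68.1] [0.072 0.056] 
120 0.1553 [472.2  69.3 472.4  68.4] [0.073 0.058] 
135 0.1675 [471.9  68.9 472.6  68. ] [0.071 0.068] 
150 0.1729 [471.4  68.9 472.1  68.2] [0.062 0.073] 
165 0.1752 [471.4  68.2 471.6  68.8] [0.059 0.068] 
180 0.136 [472.4  68.4 471.2  67.9] [0.049 0.066] 
195 0.1228 [472.6  68.5 470.7  67.1] [0.042 0.062] 
210 0.1315 [472.8  67.6 469.7  66. ] [0.037 0.046] 
225 0.1402 [473.   67.3 470.7  65.7] [0.045 0.054] 
240 0.1387 [473.1  67.3 471.8  66. ] [0.056 0.051] 
255 0.1556 [473.2  67.  472.   66.2] [0.062 0.059] 
270 0.1987 [473.3  67.5 472.1  65.7] [0.085 0.084] 
285 0.2443 [472.9  67.  471.8  65.9] [0.077 0.128] 
300 0.3037 [473.2  67.  471.2  66.1] [0.087 0.18 ] 
315 0.3105 [473.6  66.4 471.1  65.2] [0.083 0.167] 
330 0.285 [475.8  68.3 470.8  64.8] [0.117 0.117] 
345 0.2375 [475.1  68.  474.   68.7] [0.093 0.101] 
real	0m59.294s
user	0m59.204s
sys	0m0.220s
```

Flat fit: φ≈28°, with a clear minimum in both views, and the axis is near (473,68). Next I'll measure the loose knob.

```bash
cat > knob.py <<'E'
from fit import *
import pickle;D=pickle.load(open('D.pkl','rb'))
B={'top':(356,243,28),'scene':(244,220,28)}
def model(n,x,y,phi,sig):
    d=D[n];box=B[n];a=np.linspace(0,2*np.pi,60,endpoint=False)
    c=np.c_[x+20*np.cos(a),y+20*np.sin(a)]
    h=cv2.convexHull(proj(d,np.vstack([np.c_[c,np.full(60,z)] for z in(18.,48.)])).astype(np.float32))[:,0]
    u0,v0,w=box;m=np.zeros((w*S,w*S),np.uint8);cv2.fillPoly(m,[np.round(((h-[u0-.5,v0-.5])*S-.5)*16).astype(np.int32)],1,shift=4)
    R=np.array([[np.cos(phi),np.sin(phi)],[-np.sin(phi),np.cos(phi)]])
    q=np.array([[3,-1.5],[18,-1.5],[18,1.5],[3,1.5]])@R+[x,y]
    l=mask(d,np.c_[q,np.full(4,48.)],box)
    return [down(cv2.GaussianBlur(k.astype(float),(0,0),sig*S)) for k in(m,l)]
for n,(u,v,w) in B.items():
    c=D[n]['f'][v:v+w,u:u+w];dark=c[...,2]   # red channel: knob dark vs wood/board bright
    bg=np.median(dark[np.r_[0:3,-3:0]]);print(n,bg,dark[14,14])
    def cost(p,full=False):
        m,l=model(n,*p,.7);wt=cv2.dilate((m>.02).astype(np.uint8),np.ones((2,2)))>0
        core=cv2.erode((m>.98).astype(np.uint8),np.ones((2,2)))
        A=np.c_[(1-m)[wt],(m-l)[wt],l[wt]];y=dark[wt];y=np.minimum(y,200)
        cc=np.linalg.lstsq(A,y,rcond=None)[0];e=((y-A@cc)**2).mean()/100+max(0,60-cc[0])+ -.0*cc[0]
        return e-((cc[0]-cc[1])/100)**2 
    best=[]
    for deg in range(0,360,30):
        x0=np.array([437.,-253,np.radians(deg)])
        o=minimize(cost,x0,method='Nelder-Mead',options=dict(maxiter=120,initial_simplex=x0+np.array([[0,0,0],[3,0,0],[0,3,0],[0,0,.3]])))
        best.append((round(o.fun,3),o.x[:2].round(1).tolist(),round(np.degrees(o.x[2]),1)))
    print(sorted(best)[:3])
E
python3 knob.py; python3 - <<'E'
from h import *
print(cv2.Rodrigues(ctrl.get_obs()['orientation'])[0].round(3), ctrl.get_obs()['t'])
E
```

```text
top 171.5 132.5
[(np.float64(0.476), [440.9, -256.1], np.float64(169.9)), (np.float64(0.511), [440.6, -256.0], np.float64(170.1)), (np.float64(0.511), [441.0, -256.2], np.float64(168.4))]
scene 170.25 44.0
[(np.float64(2.97), [439.4, -259.2], np.float64(161.4)), (np.float64(3.009), [439.6, -259.5], np.float64(159.6)), (np.float64(3.03), [439.4, -259.2], np.float64(161.6))]
[[ 0.     0.409 -0.912]
 [-0.    -0.912 -0.409]
 [-1.     0.    -0.   ]] 0.55
```

```bash
python3 - <<'E'
from h import *
import pickle;D=pickle.load(open('D.pkl','rb'))
for n,c0 in dict(top=(370,257),scene=(258,233)).items():
    d=D[n];q=proj(d,[[440.3,-257,48]])[0];print(n,'proj centre',q)
    u0,v0=int(round(q[0]))-8,int(round(q[1]))-8
    g=d['f'][v0:v0+18,u0:u0+16].astype(float); b=g[...,0]  # blue: board low, white line high
    print(np.round(b[2:] if n=='top' else b).astype(int))
    w=np.clip(b-70,0,None);l=cv2.connectedComponents((w>0).astype(np.uint8))[1]
    best=max(range(1,l.max()+1),key=lambda k:w[l==k].sum());vv,uu=np.nonzero(l==best);ww=w[vv,uu]
    P=np.array([ray(d,u+u0,v+v0,48)[:2] for u,v in zip(uu,vv)]);m=np.average(P,axis=0,weights=ww)
    C=np.cov((P-m).T,aweights=ww);ev,V=np.linalg.eigh(C);a=V[:,1];a*=np.sign(a@(m-[440.3,-257]))
    print('mid',m,'dir',np.degrees(np.arctan2(a[1],a[0])),ev**.5,'px',len(ww))
E
```

```text
top proj centre [370.42960671 255.71449117]
[[ 38  30  33  34  38  43  44  42  44  44  43  45  45  42  48  60]
 [ 32  29  34  37  42  44  43  44  43  43  44  44  42  44  46  53]
 [ 26  28  38  42  42  43  44  42  41  44  40  43  46  43  43  46]
 [ 28  34  39  41  44  42  43  46  43  45  46  42  44  46  45  43]
 [ 28  32  42  44  43  45  44  43  44  44  43  44  43  42  44  44]
 [ 27  33  40  43  44  43  46  43  44  44  42  42  42  42  43  42]
 [ 27  34  40  45  41  43  46  52  66  58  47  42  44  44  45  43]
 [ 26  30  40  43  42  44  46  80 115  93  58  47  44  42  44  44]
 [ 29  28  37  41  44  44  55 110 152 119  66  46  42  44  40  42]
 [ 30  28  36  40  43  45  76 131 156 116  63  44  45  44  45  45]
 [ 32  29  29  38  41  48  96 148 146  98  53  43  41  44  45  48]
 [ 39  28  28  36  40  55 113 156 130  77  49  46  44  44  46  53]
 [ 44  34  32  32  35  68 124 153 117  64  46  43  42  46  52  60]
 [ 48  45  41  38  36  69 118 131  94  54  42  45  50  54  62  66]
 [ 58  56  56  53  51  59  82  88  66  51  50  54  60  66  69  70]
 [ 68  69  66  66  64  65  64  63  58  58  62  67  
[... 743 characters left out ...]
  31  33]
 [ 38  38  37  38  39  38  38  35  38  38  38  35  38  38  30  33]
 [ 40  36  36  36  37  37  36  36  39  38  37  37  40  36  32  35]
 [ 42  36  36  37  39  37  38  37  38  36  37  37  38  32  28  34]
 [ 46  41  40  39  36  36  36  36  40  38  37  36  37  30  26  32]
 [ 40  42  40  44  40  40  40  40  41  37  38  38  33  28  25  26]
 [ 39  42  43  45  50  45  45  41  41  40  32  35  31  24  25  28]
 [ 40  38  38  38  42  36  40  38  32  34  31  30  31  27  28  20]
 [ 39  39  39  34  40  37  36  34  32  36  32  32  30  27  22  27]
 [ 39  37  37  37  38  35  35  37  32  38  33  30  32  29  22  24]]
mid [ 427.69610913 -255.20527744] dir 156.85105664642657 [1.18303437 4.61807919] px 11
```

```bash
cat > rel.py <<'E'
import sys
from h import *
x,y,z,psi=map(float,sys.argv[1:5]);o=ctrl.get_obs();R=cv2.Rodrigues(o['orientation'])[0]
c=np.degrees(np.arctan2(R[1,1],R[0,1]))
a=np.radians(psi);ty=np.array([np.cos(a),np.sin(a),0]);T=np.c_[[0,0,-1],ty,np.cross([0,0,-1],ty)]
print('shift mm',(R.T@(np.array([x,y,z])-o['ee_pos'])).round(2),'turn deg',np.degrees(cv2.Rodrigues(R.T@T)[0].ravel()).round(2),'psi',c.round(2),'pos',o['ee_pos'].round(2),'F',np.round(o['ft_force'],1),'w',round(o['width'],1),'t',o['t'],'q6',o['qpos'][5].round(2))
E
```

Emit:
{"method": "carry_out", "body": {
  "commands": [
    [0, -0.035, -0.049, 0, 0, 0],
    [0, -0.035, -0.049, 0, 0, 0],
    [0, -0.035, -0.049, 0, 0, 0],
    [0, -0.035, -0.049, 0, 0, 0],
    [0, -0.035, -0.049, 0, 0, 0],
    [0, -0.035, -0.049, 0, 0, 0],
    [0, 0, 0, -10, 0, 0],
    [0, 0, 0, -10, 0, 0]
  ],
  "grip": 0
}}

```text
t: 1.55
ee_pos: [445.0, -249.9, 223.6]
orientation: [1.765, 0.718, -1.76]
ft_force: [-0.1, -0.7, -0.4]
width: 87.7
```

Emit:
{"method": "carry_out", "body": {
  "commands": [
    [0, 0, 0, -10.5, 0, 0],
    [0, 0, 0, -10.5, 0, 0],
    [0, 0, 0, -10.5, 0, 0],
    [0, 0, 0, -10.5, 0, 0],
    [0, 0, 0, -10.5, 0, 0],
    [0, 0, 0, -10.5, 0, 0],
    [0, 0, 0, -10.5, 0, 0],
    [0, 0, 0, -10.5, 0, 0]
  ]
}}

```text
t: 2.55
ee_pos: [445.7, -249.3, 224.8]
orientation: [0.673, 1.455, -0.676]
ft_force: [0.3, -0.1, -0.0]
width: 87.8
```

```bash
python3 rel.py 440.4 -257.8 120 45
```

```text
shift mm [104.79  -9.79   2.22] turn deg [-4.55  0.45 -0.08] psi 40.45 pos [ 445.75 -249.26  224.78] F [ 0.3 -0.1 -0. ] w 87.8 t 2.55 q6 -1.24
```

Emit:
{"method": "carry_out", "body": {
  "commands": [
    [0.05, -0.0098, 0.0022, -4.5, 0.4, 0],
    [0.05, 0, 0, 0, 0, 0],
    [0, 0, 0, 0, 0, 0]
  ]
}}

```text
t: 2.92
ee_pos: [441.8, -258.8, 124.5]
orientation: [0.61, 1.477, -0.61]
ft_force: [-0.4, 0.3, 0.5]
width: 87.9
```

```bash
python3 rel.py 440.4 -257.8 24 45; python3 -c "
from h import *
for n in('top','scene'):
    d=cam(n);u,v=proj(d,[[440,-257,48]])[0].astype(int);cv2.imwrite(f'pics/a_{n}.png',cv2.resize(d['pixels'][v-32:v+32,u-32:u+32],(384,384),interpolation=cv2.INTER_CUBIC))
cv2.imwrite('pics/a.png',np.hstack([cv2.imread('pics/a_top.png'),cv2.imread('pics/a_scene.png')]))"
```

```text
shift mm [100.5   -0.52  -2.23] turn deg [ 0.25  0.32 -0.14] psi 45.25 pos [ 441.78 -258.79  124.51] F [-0.4  0.3  0.5] w 87.9 t 2.925 q6 -1.34
```

View pics/a.png

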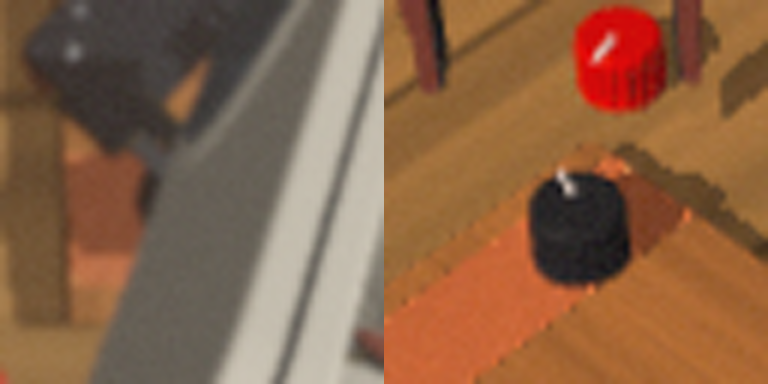

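The scene crop shows the black knob on the board with the open fingers straddling above it. The top view is blocked by the arm. Descending.

Emit:
{"method": "carry_out", "body": {
  "commands": [
    [0.04, -0.0005, -0.0022, 0.2, 0.3, -0.1],
    [0.04, 0, 0, 0, 0, 0],
    [0.012, 0, 0, 0, 0, 0],
    [0, 0, 0, 0, 0, 0]
  ]
}}

```text
t: 3.52
ee_pos: [450.8, -263.8, 43.3]
orientation: [0.609, 1.458, -0.614]
ft_force: [-0.2, -0.2, -0.6]
width: 87.8
```

```bash
python3 rel.py 440.4 -257.8 23 45
```

```text
shift mm [ 19.96  -3.27 -12.09] turn deg [ 0.06  1.33 -0.35] psi 45.06 pos [ 450.85 -263.78   43.26] F [-0.2 -0.2 -0.6] w 87.8 t 3.525 q6 -1.34
```

Emit:
{"method": "carry_out", "body": {
  "commands": [
    [0.0, -0.0033, -0.0121, 0, 1.3, -0.3],
    [0.01, 0, 0, 0, 0, 0],
    [0, 0, 0, 0, 0, 0]
  ]
}}

```text
t: 3.9
ee_pos: [441.2, -258.3, 36.1]
orientation: [0.613, 1.477, -0.613]
ft_force: [0.1, 0.2, -0.1]
width: 87.7
```

```bash
python3 rel.py 440.4 -257.8 23 45
```

```text
shift mm [13.07 -0.22 -1.04] turn deg [ 0.06  0.26 -0.11] psi 45.06 pos [ 441.23 -258.35   36.07] F [ 0.1  0.2 -0.1] w 87.7 t 3.9 q6 -1.34
```

Emit:
{"method": "carry_out", "body": {
  "commands": [
    [0.012, -0.0002, -0.001, 0, 0.2, -0.1],
    [0.001, 0, 0, 0, 0, 0],
    [0, 0, 0, 0, 0, 0]
  ]
}}

```text
t: 4.28
ee_pos: [440.6, -257.9, 22.2]
orientation: [0.613, 1.481, -0.613]
ft_force: [-0.5, -0.4, -0.6]
width: 87.8
```

```bash
python3 rel.py 440.4 -257.8 23 45
```

```text
shift mm [-0.82 -0.05 -0.17] turn deg [ 0.06  0.06 -0.  ] psi 45.06 pos [ 440.56 -257.89   22.18] F [-0.5 -0.4 -0.6] w 87.8 t 4.275 q6 -1.34
```

Emit:
{"method": "carry_out", "body": {
  "commands": [
    [0, 0, 0, 0, 0, 0],
    [0, 0, 0, 0, 0, 0],
    [0, 0, 0, 0, 0, 0],
    [0, 0, 0, 0, 0, 0],
    [0, 0, 0, 0, 0, 0],
    [0, 0, 0, 0, 0, 0],
    [0, 0, 0, 0, 0, 0],
    [0, 0, 0, 0, 0, 0]
  ],
  "grip": 1
}}

```text
t: 5.28
ee_pos: [440.8, -258.0, 22.4]
orientation: [0.613, 1.481, -0.613]
ft_force: [0.4, 0.1, -0.3]
width: 39.2
```

```bash
python3 rel.py 440.4 -257.8 23 45
```

```text
shift mm [-0.57 -0.11 -0.43] turn deg [ 0.06  0.09 -0.01] psi 45.06 pos [ 440.78 -258.02   22.44] F [ 0.4  0.1 -0.3] w 39.2 t 5.275 q6 -1.34
```

Emit:
{"method": "carry_out", "body": {
  "commands": [
    [-0.03, 0, 0, 0, 0, 0],
    [-0.05, 0, 0, 0, 0, 0],
    [-0.05, 0, 0, 0, 0, 0],
    [-0.03, 0, 0, 0, 0, 0],
    [0, 0, 0, 0, 0, 0]
  ]
}}

```text
t: 5.9
ee_pos: [439.9, -257.4, 186.0]
orientation: [0.613, 1.484, -0.613]
ft_force: [-0.3, -0.5, -1.3]
width: 39.3
```

```bash
python3 rel.py 473 68.3 165 45
```

```text
shift mm [  21.18  253.95 -206.66] turn deg [ 0.05 -0.07  0.03] psi 45.05 pos [ 439.88 -257.44  186.05] F [-0.3 -0.5 -1.3] w 39.3 t 5.9 q6 -1.34
```

Emit:
{"method": "carry_out", "body": {
  "commands": [
    [0, 0.042, -0.034, 0, 0, 0],
    [0, 0.042, -0.034, 0, 0, 0],
    [0, 0.042, -0.034, 0, 0, 0],
    [0, 0.042, -0.034, 0, 0, 0],
    [0, 0.042, -0.034, 0, 0, 0],
    [0, 0.034, -0.027, 0, 0, 0],
    [0, 0, 0, 10, 0, 0],
    [0, 0, 0, 10, 0, 0]
  ]
}}

```text
t: 6.9
ee_pos: [468.1, 64.0, 174.2]
orientation: [0.885, 1.395, -0.898]
ft_force: [-0.1, -0.2, -1.1]
width: 39.4
```

Emit:
{"method": "carry_out", "body": {
  "commands": [
    [0, 0, 0, 10.5, 0, 0],
    [0, 0, 0, 10.5, 0, 0],
    [0, 0, 0, 10.5, 0, 0],
    [0, 0, 0, 10.5, 0, 0],
    [0, 0, 0, 10.5, 0, 0],
    [0, 0, 0, 10.5, 0, 0],
    [0, 0, 0, 10.5, 0, 0],
    [0, 0, 0, 10.5, 0, 0]
  ]
}}

```text
t: 7.9
ee_pos: [458.8, 63.6, 159.6]
orientation: [1.909, 0.499, -1.985]
ft_force: [-0.4, -0.4, -1.1]
width: 39.5
```

```bash
python3 rel.py 473 68.3 165 -86.5
```

```text
shift mm [ -5.91   2.55 -14.51] turn deg [24.86  2.18  0.49] psi -61.66 pos [458.8   63.64 159.65] F [-0.4 -0.4 -1.1] w 39.5 t 7.9 q6 1.18
```

Emit:
{"method": "carry_out", "body": {
  "commands": [
    [-0.006, 0.0025, -0.0145, 0, 2.2, 0.5],
    [0, 0, 0, 8.3, 0, 0],
    [0, 0, 0, 8.3, 0, 0],
    [0, 0, 0, 8, 0, 0],
    [0, 0, 0, 0, 0, 0]
  ]
}}

```text
t: 8.52
ee_pos: [473.9, 69.2, 161.4]
orientation: [2.191, 0.09, -2.188]
ft_force: [-0.7, -0.4, -0.5]
width: 39.2
```

```bash
python3 rel.py 473 68.3 165 -86.5;  python3 -c "
from h import *
for n in('top','scene'):
    d=cam(n);u,v=proj(d,[[473,68,175]])[0].astype(int);cv2.imwrite(f'pics/b_{n}.png',cv2.resize(d['pixels'][v-32:v+32,u-32:u+32],(390,390),interpolation=cv2.INTER_CUBIC))
cv2.imwrite('pics/b.png',np.hstack([cv2.imread('pics/b_top.png'),cv2.imread('pics/b_scene.png')]))"
```

```text
shift mm [-3.57  0.77  0.92] turn deg [ 0.63 -0.1   0.57] psi -85.87 pos [473.87  69.17 161.44] F [-0.7 -0.4 -0.5] w 39.2 t 8.525 q6 1.6
```

View pics/b.png

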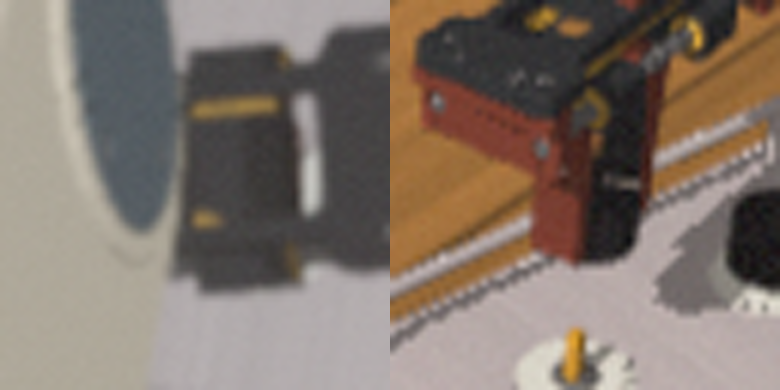

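```bash
python3 - <<'E'
from fit import *
d=avg('scene');z=187.;o=ctrl.get_obs();print(o['ee_pos'])
u,v=proj(d,[[473.9,69.2,z]])[0];print(u,v, proj(d,[[473.9+18*np.cos(.506),69.2+18*np.sin(.506),z],[473.9+4*np.cos(.506),69.2+4*np.sin(.506),z]]))
u0,v0=int(u)-4,int(v)-8;g=d['f'][v0:v0+22,u0:u0+16];print(u0,v0);print(g[...,0].round().astype(int))
E
```

```text
[473.70080415  69.05145304 161.82859411]
356.8643843353339 129.6343389421312 [[363.82616093 130.63150235]
 [358.40874628 129.85554415]]
352 121
[[ 48  58  54  42  34  34  34  34  32  29  32  29  30  29  30  46]
 [ 47  52  39  33  40  40  35  32  31  32  36  32  30  31  37  53]
 [ 44  35  29  31  48  46  34  30  31  30  31  32  30  30  36  51]
 [ 30  34  32  32  49  41  33  29  31  28  32  31  32  34  40  55]
 [ 32  34  31  32  39  39  31  29  28  28  29  31  33  32  63 106]
 [ 32  33  30  31  32  34  30  29  30  27  33  30  30  28 105 162]
 [ 31  36  32  33  25  23  28  32  29  32  32  29  29  32 124 151]
 [ 34  34  33  30  28  23  28  26  26  30  28  31  31  28 103 109]
 [ 40  34  33  30  26  28  46  46  38  38  30  30  32  32  65  59]
 [ 28  35  31  30  32  27  66  65  61  67  62  60  36  32  52  56]
 [ 31  34  31  30  27  29  45  45  62  79  83  81  44  40  54  56]
 [ 40  35  31  29  20  29  29  28  26  27  26  41  32  39  78 105]
 [ 47  41  29  30  29  23  26  28  29  31  25  28  31  61 104 145]
 [ 47  48  34  29  32  31  30  31  28  27  27  25  32  89 104 104]
 [ 48  44  34  30  28  31  31  26  28  25  24  35  63  89 123 127]
 [ 50  45  37  27  28  35  39  29  26  25  30  43  99 124 159 166]
 [ 48  46  34  23  28  34  36  30  34  26  28  60 119 159 164 164]
 [ 49  46  34  29  30  37  36  31  33  32  28  84 158 163 165 164]
 [ 49  42  32  26  31  39  35  30  30  30  27  98 158 164 166 165]
 [ 50  42  31  28  34  37  36  33  34  34  29 118 160 164 165 164]
 [ 50  40  30  26  30  37  37  38  34  32  57 136 162 165 165 164]
 [ 48  39  31  26  34  42  38  36  30  58 116 160 165 164 166 165]]
```

The knob's pointer is visible in the scene view and runs (358,130)→(363,130.6). That matches my prediction for 29°, so the knob sits straight in the grip. Lowering onto the spindle tip.

Emit:
{"method": "carry_out", "body": {
  "commands": [
    [0.015, 0.0007, 0.001, 0.6, 0, 0.6],
    [0.015, 0, 0, 0, 0, 0],
    [0.01, 0, 0, 0, 0, 0],
    [0, 0, 0, 0, 0, 0]
  ]
}}

```text
t: 9.32
ee_pos: [472.1, 68.3, 118.2]
orientation: [2.19, 0.064, -2.19]
ft_force: [-0.6, -0.1, -1.1]
width: 39.6
```

```bash
python3 rel.py 472.8 68.3 111 -86.5
```

```text
shift mm [ 7.2   0.06 -0.72] turn deg [-0.05 -0.   -0.09] psi -86.55 pos [472.08  68.33 118.2 ] F [-0.6 -0.1 -1.1] w 39.6 t 9.325 q6 1.63
```

Emit:
{"method": "carry_out", "body": {
  "commands": [
    [0.006, 0, -0.0007, 0, 0, 0],
    [0.001, 0, 0, 0, 0, 0],
    [0.002, 0, 0, 0, 0, 0],
    [0.002, 0, 0, 0, 0, 0]
  ]
}}

```text
t: 9.82
ee_pos: [473.6, 68.4, 107.1]
orientation: [2.192, 0.065, -2.188]
ft_force: [-0.6, 1.0, 0.3]
width: 39.6
```

```bash
python3 rel.py 472.8 68.3 100 -86.5
```

```text
shift mm [7.06 0.06 0.78] turn deg [-0.05 -0.09 -0.08] psi -86.55 pos [473.56  68.41 107.06] F [-0.6  1.   0.3] w 39.6 t 9.825 q6 1.63
```

Emit:
{"method": "carry_out", "body": {
  "commands": [
    [0.001, 0, 0, 0, 0, 0],
    [0.0015, 0, 0, 0, 0, 0],
    [0.0015, 0, 0, 0, 0, 0],
    [0, 0, 0, 0, 0, 0]
  ]
}}

```text
t: 10.32
ee_pos: [473.7, 68.4, 103.0]
orientation: [2.192, 0.065, -2.188]
ft_force: [0.2, 0.2, -0.8]
width: 39.3
```

```bash
python3 rel.py 472.8 68.3 93.4 -86.5
```

```text
shift mm [9.55 0.05 0.91] turn deg [-0.05 -0.11 -0.08] psi -86.55 pos [473.69  68.42 102.95] F [ 0.2  0.2 -0.8] w 39.3 t 10.325 q6 1.63
```

No force at 6 mm of engagement, so the D has gone on. Continuing to home.

Emit:
{"method": "carry_out", "body": {
  "commands": [
    [0.003, 0, 0, 0, 0, 0],
    [0.003, 0, 0, 0, 0, 0],
    [0.0025, 0, 0, 0, 0, 0],
    [0, 0, 0, 0, 0, 0]
  ]
}}

```text
t: 10.82
ee_pos: [473.7, 68.4, 93.8]
orientation: [2.192, 0.065, -2.188]
ft_force: [-0.1, -0.4, -0.9]
width: 39.5
```

```bash
python3 rel.py 472.8 68.3 93.4 -86.5
```

```text
shift mm [0.36 0.05 0.87] turn deg [-0.05 -0.1  -0.08] psi -86.55 pos [473.66  68.4   93.76] F [-0.1 -0.4 -0.9] w 39.5 t 10.825 q6 1.63
```

Emit:
{"method": "carry_out", "body": {
  "commands": [
    [0.002, 0, 0, 0, 0, 0],
    [0.001, 0, 0, 0, 0, 0]
  ]
}}

```text
t: 11.08
ee_pos: [473.9, 68.4, 91.2]
orientation: [2.193, 0.065, -2.188]
ft_force: [-2.4, -0.8, 5.2]
width: 39.5
```

Emit:
{"method": "carry_out", "body": {
  "commands": [
    [0.002, 0, 0, 0, 0, 0],
    [0.001, 0, 0, 0, 0, 0]
  ]
}}

```text
t: 11.32
ee_pos: [473.9, 68.4, 88.9]
orientation: [2.193, 0.065, -2.188]
ft_force: [-2.1, 0.2, 7.8]
width: 39.5
```

Home was at z≈93.4 and the spring has now started, so I'll press on to the stop.

Emit:
{"method": "carry_out", "body": {
  "commands": [
    [0.0015, 0, 0, 0, 0, 0],
    [0.001, 0, 0, 0, 0, 0],
    [0, 0, 0, 0, 0, 0]
  ]
}}

```text
t: 11.7
ee_pos: [474.0, 68.4, 88.0]
orientation: [2.193, 0.065, -2.187]
ft_force: [-2.4, -0.5, 8.5]
width: 38.9
```

Emit:
{"method": "carry_out", "body": {
  "commands": [
    [0.001, 0, 0, 0, 0, 0]
  ]
}}

```text
t: 11.82
ee_pos: [474.0, 68.4, 87.6]
orientation: [2.193, 0.065, -2.187]
ft_force: [-3.0, -0.4, 9.4]
width: 39.2
```

Emit:
{"method": "carry_out", "body": {
  "commands": [
    [0.001, 0, 0, 0, 0, 0]
  ]
}}

```text
t: 11.95
ee_pos: [474.0, 68.4, 87.1]
orientation: [2.193, 0.065, -2.187]
ft_force: [-3.0, -1.3, 10.7]
width: 38.8
```

Emit:
{"method": "carry_out", "body": {
  "commands": [
    [0.0015, 0, 0, 0, 0, 0]
  ]
}}

```text
t: 12.08
ee_pos: [474.2, 68.5, 86.8]
orientation: [2.194, 0.065, -2.186]
ft_force: [-6.4, -1.0, 23.7]
width: 39.6
```

Emit:
{"method": "carry_out", "body": {
  "commands": [
    [0.002, 0, 0, 0, 0, 0]
  ]
}}

```text
t: 12.2
ee_pos: [474.4, 68.4, 86.5]
orientation: [2.194, 0.065, -2.186]
ft_force: [-8.0, -0.4, 27.7]
width: 39.3
```

Emit:
{"method": "carry_out", "body": {
  "commands": [
    [0.0025, 0, 0, 0, 0, 0]
  ]
}}

```text
t: 12.32
ee_pos: [474.8, 68.5, 86.1]
orientation: [2.195, 0.065, -2.185]
ft_force: [-7.7, -1.7, 31.3]
width: 39.5
```

The stop showed as a sharp force rise at z≈86.8. I'll ease to a moderate hold, check that it's steady, and look.

Emit:
{"method": "carry_out", "body": {
  "commands": [
    [0.0012, 0, -0.0004, 0, 0, 0]
  ]
}}

```text
t: 12.45
ee_pos: [474.8, 68.5, 86.3]
orientation: [2.195, 0.065, -2.185]
ft_force: [-6.9, 0.5, 16.9]
width: 38.7
```

```bash
python3 - <<'E'
from fit import *
for i in range(10):
    d=cam('scene');o=ctrl.get_obs();
    if i%3==0: print(o['t'],o['ee_pos'].round(2),o['ft_force'].round(1),round(o['width'],1))
u,v=proj(d,[[474,68,110]])[0].astype(int);a=d['pixels'][v-30:v+30,u-30:u+50]
cv2.imwrite('pics/e.png',cv2.resize(a,(800,600),interpolation=cv2.INTER_CUBIC))
g=d['pixels'].astype(float)
h=83
for zz in(113,119):print(zz,proj(d,[[474,68.4,zz],[474+18*np.cos(.5),68.4+18*np.sin(.5),zz]]).round(1).tolist(),u,v)
E
```

```text
12.5 [474.77  68.48  86.22] [-6.3 -0.9 20. ] 39.8
12.65 [474.8   68.51  86.18] [-7.2 -0.5 21.3] 39.0
12.8 [474.79  68.5   86.16] [-7.  -0.6 21.3] 39.4
12.95 [474.8   68.49  86.17] [-7.5 -1.1 21.7] 39.3
113 [[354.6, 152.9], [361.3, 153.9]] 354 153
119 [[354.8, 151.1], [361.5, 152.1]] 354 153
```

View pics/e.png

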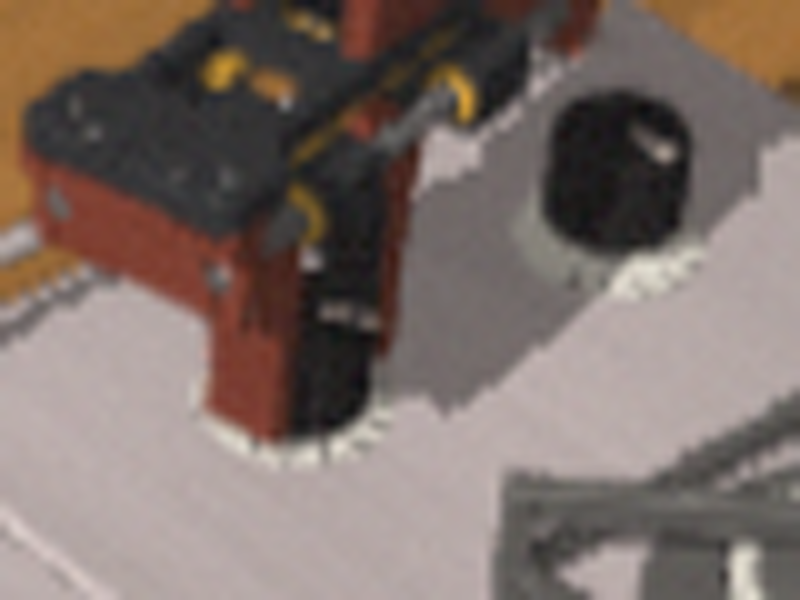

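The image shows the knob down on its dial, with the pointer line at about (359,154). That matches the pressed height (predicted row ~153.5 at z=113, ~152 if unpressed). The hold is steady at 21 N and the fitted knob is untouched. Handing in.

```bash
python3 -c "
from workcell import ctrl
print(ctrl.close_job());o=ctrl.get_obs();print(o['t'],o['ee_pos'],o['ft_force'])"
```

```text
the job is handed in; nothing more can be done
None
the job is handed in; nothing more can be done
```

The black knob is on the bare spindle, pushed home and pressed to its stop. I handed the job in at about 13 s with the gripper still holding it there. I couldn't read the state after hand-in, so the final second is unconfirmed.

- **Fit:** I gripped the knob on the board and turned it about 131.5° so its pointer lay at about 28.5°, the angle I measured for the spindle's flat. It slid on with almost no force, and the spring took up at the expected height.
- **Pressed in:** Force rose along the spring to about 11 N, then jumped to 24 N at the stop, peaking at 31 N. I eased it to a hold of about 21 N (plus about 7 N sideways), steady over the last 0.5 s. In the last picture the pointer line is at the pressed height.
- **Rest of the scene:** In that picture the fitted knob looks untouched. The jar, bowl, brush and coloured look-alikes were never approached closely, though I took no final picture of them.
- **Disagreements:** The two cameras differed by about 2 mm on the spindle's position. The knob's pointer angle came out between 157° and 170° depending on the method, and I used 160°. The arm also drifted about 10 mm on one descent, which I corrected before gripping.

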